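# Find the spindle flat and hold the shaft collar on it

## Robot

A 7-joint arm with a two-finger parallel gripper is mounted at the origin on the work surface. World frame = base frame: x ahead of the robot, y to its left, z up, the work surface at z = 0. Lengths are in mm, angles in rad, forces in N, time in s.
With the tool pointing down it reaches from about 400 to 850 mm from the base axis. Payload 4.5 kg.
Tool frame: the origin (TCP) lies midway between the tips of the shut fingers; the grasp point (between the pads) lies 19 mm behind it; z points along the fingers, y is the line along which they close (so a half turn about z gives the same grasp; the last joint's range is limited). The gripper opens to 88 mm and grips with 3 to 60 N. Pads are 18 mm wide; open, the fingers measure 123 mm over their backs; the gripper's body (75 mm by 187 mm) begins 45 mm behind the grasp point.
Start: joints at [-1.305, 0.689, -0.195, 1.565, 0.157, 0.902, -0.215], TCP at [143.559, 608.313, 238.743] pointing down, gripper open.
Joint ranges: [-3.01, 3.01], [-0.46, 2.08], [-1.47, 1.51], [0.13, 2.56], [-1, 4.14], [0.04, 2.09], [-2.66, 2.66]. Speed limits (rad/s): [2.57, 2.57, 3.14, 3.14, 3.14, 3.14, 3.14].

## Interface

Orientations are given as a rotation vector (axis times angle).
In Python, from plant import bot gives the robot as it stands.
- The arm moves only by the tool arm_command, never from a script. Its argument "deltas" is a list of rows, each a list of 5 numbers: the finger opening in mm, from 0 to 88.1, then the shift along the tool's x, y, z as a fraction of full scale, then the turn about the tool's z as a fraction of full scale. A call has exactly 10 rows; each row is the pose to reach, as a shift and turn from the pose commanded when the call began, along the tool's axes at that moment; what a row does not reach only later rows make up. Full scale, the value 1, is 0.2 m for a shift and 45 degrees for a turn. A row lasts 1/8 s, in which the tool goes at most 62.5 mm and 10.7 degrees, less where a joint would pass 70% of its speed; a pose out of reach is approached as far as the arm can. A call with a number of a shift or a turn outside -1 to 1 is refused whole. A call with a gripper value outside its range is refused whole. The fingers move at their own pace and stop on an object; "newtons" is the grip in N (left out, the last holds). Time passes only in rows, so rows that repeat a pose let the fingers close, or fill a call up. It gives the time, the measured TCP pose, the force, the opening and the grip force at its end, in the units of the state.
- bot.read_state(): the state, without advancing time (a new reading comes with each control period).
- bot.read_camera(name): name is "scene" or "top" or "wrist"; returns (picture, depth): 400x640x3 uint8, red, green, blue; 400x640 float32, mm along the optical axis (not along the pixel's ray), 0 where there is no reading.
- bot.camera_info(name): a dict with "K" (3x3 intrinsics, pixels), "extrinsics" (4x4, takes a point from world to camera coordinates); the wrist camera has in their place "tool_from_camera" (4x4, takes a point from camera to tool coordinates, whose origin is the TCP and whose axes are the flange's). Camera axes: x right, y up, looking along -z (the intrinsics and any distortion apply to the point x, -y, -z); pixel columns grow to the right and rows downward; lengths in mm; the calibration is good to about 2 mm. A picture is of the moment at which its call begins: read the wrist's pose just before it. camera_info takes no time and is no camera call.
- bot.sign_off(): hands the job in; it is judged then, once.
Trained networks look in the newest picture that a camera, given by its name, has taken for a name from the list of things; names that differ only in an ending like _2 or _b are one class to them, and where a whole thing is asked for, a point or a joint stands for the part that bears it (a point fixed in the world has none). Each returns a list of dicts, best first, with "conf" (0 to 1); they miss things now and then, are a little off and sometimes report something else, mostly with a low value. They report only what shows in the picture. A call takes as long as a camera call. They do not tell look-alikes from the thing itself.
- bot.trace(camera, name): "mask" (400x640 bool, what is visible of it) and "position" ([row, column] in pixels, amid what is visible of it).
- bot.mark_of(camera, name): "position" ([row, column] in pixels: a listed point, or the origin of a listed thing).
The state is a dict: "t": time; "joints": joint angles; "qvel": joint speeds; "effort": joint torques, N m; "tool_pos": TCP position; "orientation": TCP orientation; "ft_force": force on the tool from outside, world axes, zero at the start; "wrist_torque": the same for the moment, N m; "width": finger opening in mm; "grip_force": force on a finger pad.
Only numpy, scipy, OpenCV 4.12 (cv2) and the standard library are available. Lean on these libraries where they do the work, as an engineer would, in place of code of your own. Each camera call takes 0.05 s, during which the arm holds its last target. There are 200 camera calls.

## Task

Take the clear spatter screen by its red handle and slide it fully down, then turn the welding positioner's spindle until its flat faces the red pointer on the gearbox, finishing with a pinch squarely across the flat so that the fingers feel it. Then slip the loose orange shaft collar over the spindle with its brass set screw towards the flat and draw it so that the screw's tip presses on the flat. Finish while holding: keep the collar gripped and level about half-way down the flat, clear of the flange below, with the screw bearing on the flat, and do not let go; leave the other things on the bench where they are.

Things in the scene. Friction and masses are not known exactly. Their poses are not given: they have to be found in the camera images.
- positioner: welding positioner, fixed: blue gearbox 150 x 150 x 60 mm high, with the upright spindle in its middle. Origin: centre of the underside, on the spindle axis, at bench height; +x is where the pointer, a red triangle on its top with its tip to the spindle, lies from the axis (away from the screen). On top a fixed round flange, diameter 60, up to 72 mm above the bench. Two aluminium posts, 150 mm high, at x = -95, y = +-112 mm
- spindle (a joint): turn of the upright spindle, rad: 0 (or a whole turn) when its flat faces the red pointer, growing anticlockwise seen from above, stops at +-6.4. Dark steel, diameter 30 mm, from 72 to 157 mm above the bench, top edge chamfered 3 mm, one flat over its whole length: 25 mm across the flat. Turns stiffly (0.06 N m), stays where left. A firm pinch near the flat pulls it square to the pads
- flat_face (a point): the bright flat of the spindle, 21 mm wide, 80 mm tall. Origin: the middle of the flat, 10 mm from the spindle axis and 114.5 mm above the bench; x points outwards from the flat, z up
- screen (a joint): how far the clear spatter screen is raised, m: 0 fully down, 0.11 fully up. It slides vertically with stiff friction (about 7 N) and stays where left
- screen_handle (a point): red bar handle along the top edge of the screen, 12 mm thick (x), 120 mm long (y), 22 mm high. Origin: its centre, 95 mm in front (-x) of the spindle axis, 131 mm above the bench when fully down. The panel under it is 5 mm thick, 210 mm wide
- collar: loose orange-anodised aluminium shaft collar, octagonal, 54 mm across flats, 28 mm high, bore 35 mm, about 0.18 kg, lying flat on the bench to the left. Origin: its centre, half-way up; x points along the set screw, outwards; two of its flats face +-y
- set_screw: brass set screw through the collar along its x, half-way up. Origin: its tip, inside the bore, 11.5 mm from the collar's axis, diameter 5; the head, diameter 12, stands out to 38 mm from the axis. The collar passes over the spindle only with the tip over the flat (within about 15 degrees); with the collar centred, the tip clears the flat by 1.5 mm
- spacer: plain dark steel ring WITHOUT a screw, 54 outside, 18 high, flat on the bench (not wanted); leave alone
- spray_can: black and blue spray can, diameter 62, 190 high, upright; leave alone
- chipping_hammer: hammer lying on the bench; leave alone
- wire_brush: brush lying on the bench; leave alone
- magnet_square: red magnetic square 70 x 70 x 16, lying flat; leave alone
- rod_cup: green open cup, diameter 80, 100 high; leave alone
- grinder: orange angle grinder about 300 long, lying on its disc; leave alone
There are look-alikes about, which are no part of the job. There is more than one size of the collar; the job needs the smallest.

How it is judged (in metres and radians):
On the way, in this order (a step that is already met when the one before it is completed fails the run):
1. the raised screen is taken by its handle (contact force between the fingers and screen_c1 above 1 N and value of joint screen above 0.04 m), for 0.1 s.
2. the screen is fully down (within 8 mm) (value of joint screen below 0.008 m), for 0.2 s.
3. the flat faces the pointer within 0.2 rad and the fingers pinch it (angle between the x axis of flat_face and the x axis of positioner, either way round below 0.2 rad and x of flat_face in the frame of positioner above 0 m and contact force between the fingers and spindle_c1 above 2 N and velocity of joint spindle between -0.2 and 0.2 rad/s), for 0.3 s.
At the end, for the whole second after the job is handed in: Still holding: screen down (10 mm); flat facing the pointer (0.2 rad); collar gripped (2 N), level (0.12 rad), still, its centre within 20 mm in height of the flat's middle, so nothing else carries it; screw tip pressing on the flat (0.8 N), within 4.5 mm of its centre line (value of joint screen below 0.01 m and angle between the x axis of flat_face and the x axis of positioner, either way round below 0.2 rad and x of flat_face in the frame of positioner above 0 m and contact force between the fingers and collar above 2 N and contact force between set_screw and spindle_c1 above 0.8 N and y of set_screw in the frame of flat_face between -0.0045 and 0.0045 m and x of set_screw in the frame of flat_face between -0.002 and 0.002 m and z of collar in the frame of flat_face between -0.02 and 0.02 m and angle between collar's own z axis and vertical below 0.12 rad and linear speed of collar below 0.03 m/s); the arm keeps its last pose, push and grip.
It fails at once if a bystander is moved more than 30 mm (distance of any of spacer, spray_can, chipping_hammer, wire_brush, magnet_square, rod_cup, grinder from where it was at the start of the episode above 0.03 m).
It also fails if it takes over 72 s, if anything falls off the work surface, if the arm or the gripper's body presses on something with over 40 N, if the wrist force passes 120 N, or if a joint passes its speed limit or range.

## Working session

There is one attempt and no reset: what is moved stays moved. The work goes in short steps, Python scripts to look and compute and a tool call to move; the robot and the scene stay as the last step left them, time stands still between calls to the robot, and variables do not carry over. Pictures are saved under pics/ and viewed, at most 10 in all, crops included, and the job is handed in when it is done.

Besides the shell and the picture viewer there is one more tool, called as name(argument=value, ...) on one line, values as JSON. arm_command: Moves the arm, as the interface text tells. Shift numbers are shares of 0.2 m and turn numbers shares of 45 degrees, none past 1 either way. Its arguments: {"type":"object","properties":{"deltas":{"type":"array","items":{"type":"array","items":{"type":"number"}}},"newtons":{"type":"number"}},"required":["deltas"]}

```bash
ls; mkdir -p pics
cat > h.py <<'E'
import numpy as np, cv2
from scipy.spatial.transform import Rotation as R
from plant import bot
def snap(cam,save=None):
    s=bot.read_state(); im,d=bot.read_camera(cam)
    if save: cv2.imwrite('pics/'+save,im[:,:,::-1])
    return s,im,d
def pts(cam,d,s,rc):
    """rc Nx2 (row,col) -> world"""
    i=bot.camera_info(cam); K=np.array(i['K']); rc=np.atleast_2d(rc).astype(float)
    z=d[rc[:,0].round().astype(int),rc[:,1].round().astype(int)]
    return ray(cam,s,rc,z)
def ray(cam,s,rc,z):
    i=bot.camera_info(cam); K=np.array(i['K']); rc=np.atleast_2d(rc).astype(float)
    u=cv2.undistortPoints(rc[:,None,::-1].copy(),K,np.array(i.get('dist',np.zeros(5)),float))[:,0]
    p=np.c_[u[:,0]*z,-u[:,1]*z,-z*np.ones(len(u)),np.ones(len(u))]
    if cam=='wrist':
        T=np.eye(4);T[:3,:3]=R.from_rotvec(s['orientation']).as_matrix();T[:3,3]=s['tool_pos']
        M=T@np.array(i['tool_from_camera'])
    else: M=np.linalg.inv(np.array(i['extrinsics']))
    return (p@M.T)[:,:3]
E
python3 - <<'E'
from h import *
for c in ['scene','top']:
    s,im,d=snap(c,c+'0.png'); 
    print(c,{k:(np.round(v,3).tolist() if not isinstance(v,(str,int)) else v) for k,v in bot.camera_info(c).items()})
    for n in ['positioner','spindle','screen','collar','spacer','set_screw','screen_handle']:
        for r in bot.trace(c,n)[:4]:
            m=r['mask']&(d>0); P=pts(c,d,s,np.argwhere(m)) if m.sum() else np.zeros((1,3))
            print(n,round(r['conf'],2),np.round(r['position']),m.sum(),np.median(P,0).round(),np.percentile(P,2,axis=0).round(),np.percentile(P,98,axis=0).round())
    for n in ['flat_face','set_screw','screen_handle','collar','positioner']:
        for r in bot.mark_of(c,n)[:3]:
            print('mark',n,round(r['conf'],2),np.round(r['position']),pts(c,d,s,r['position']).round())
print(bot.read_state())
E
```

```text
pics
scene {'K': [[501.266, 0.0, 325.347], [0.0, 501.266, 203.775], [0.0, 0.0, 1.0]], 'extrinsics': [[-0.764, 0.645, -0.013, 390.617], [-0.392, -0.448, 0.803, 146.74], [0.512, 0.619, 0.595, -1854.436], [0.0, 0.0, 0.0, 1.0]]}
positioner 0.7 [189. 288.] 4841 [545. -98.  76.] [ 471. -247.    5.] [689. -20. 237.]
positioner 0.54 [158. 332.] 94 [ 266. -256.   21.] [ 247. -279.    2.] [ 279. -234.   31.]
spindle 0.74 [123. 271.] 387 [ 433. -364.  170.] [ 395. -407.  123.] [ 452. -346.  195.]
spindle 0.6 [168. 209.] 387 [ 645. -487.   18.] [ 536. -526.    4.] [ 714. -457.   25.]
spindle 0.47 [186. 279.] 223 [612. -97. 125.] [ 597. -115.   78.] [619. -90. 160.]
screen 0.96 [156. 294.] 1853 [ 514. -132.  175.] [ 481. -230.  113.] [548. -43. 240.]
collar 0.88 [261. 359.] 573 [579. 223.  29.] [543. 189.   2.] [610. 253.  40.]
collar 0.83 [261. 431.] 638 [428. 355.  28.] [389. 312.   1.] [455. 389.  41.]
collar 0.63 [278. 394.] 379 [536. 325.  23.] [508. 299.  -0.] [560. 352.  33.]
collar 0.31 [167. 209.] 456 [ 641. -486.   17.] [ 530. -531.    1.] [ 714. -456.   25.]
spacer 0.51 [283. 325.] 215
[... 2234 characters left out ...]
array([-1.30514817,  0.68909511, -0.19461453,  1.56524824,  0.15732152,
        0.90251021, -0.21509234]), 'qvel': array([-5.90283226e-04,  2.99319387e-05,  8.47303705e-04, -1.72774412e-04,
        5.06139638e-04,  5.00670731e-04, -2.89370960e-04]), 'effort': array([ 2.42705019e-04, -5.27502751e+01, -1.26693383e+00, -1.53749514e+01,
       -5.18234179e-02, -5.46783740e-04,  1.33481561e-05]), 'tool_pos': array([143.59340867, 608.33144688, 238.75998041]), 'orientation': array([3.63295120e-01, 3.12050952e+00, 1.97244068e-04]), 'ft_force': array([-0.19232926, -0.0145824 , -0.73993284]), 'wrist_torque': array([-0.05804699,  0.03265282, -0.06932573]), 'grip_force': 0.0, 'width': 88.04025085771181}
```

Run:
```python
import cv2,numpy as np
a=cv2.imread('pics/scene0.png'); b=cv2.imread('pics/top0.png')
cv2.imwrite('pics/c1.png',cv2.resize(a[100:310,180:460],None,fx=2.8,fy=2.8,interpolation=2))
c=cv2.resize(b[140:260,190:420],None,fx=3.4,fy=3.4,interpolation=2); cv2.imwrite('pics/c2.png',c)
```

```text
(no output)
```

View pics/c1.png

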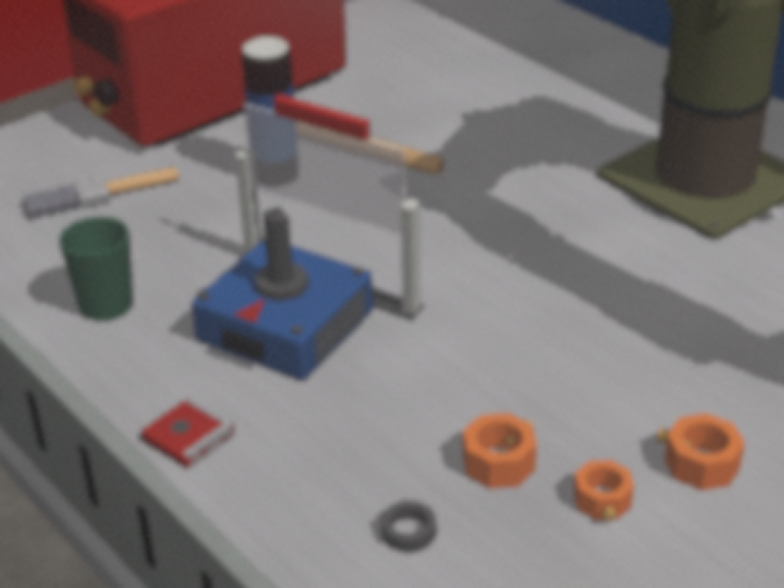

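View pics/c2.png

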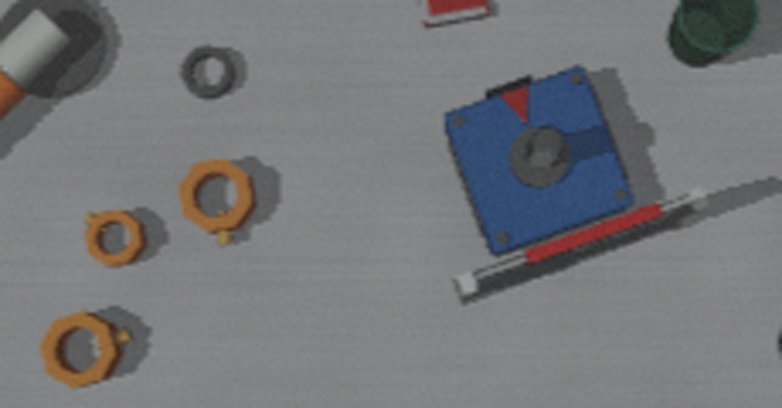

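Run:
```python
from h import *
s,im,d=snap('top')
hsv=cv2.cvtColor(im,cv2.COLOR_RGB2HSV)
red=((hsv[...,0]<8)|(hsv[...,0]>172))&(hsv[...,1]>140)&(hsv[...,2]>60)
rc=np.argwhere(red&(d>0)); P=pts('top',d,s,rc)
for nm,k in [('handle',(P[:,2]>205)&(P[:,0]<570)),('tri',(abs(P[:,2]-60)<10)&(P[:,0]>590)&(P[:,1]<0)&(P[:,0]<690))]:
    Q=P[k]; r=rc[k]; print(nm,len(Q),Q.mean(0),np.percentile(Q,[3,97],axis=0).round())
    rect=cv2.minAreaRect(r[:,::-1].astype(np.float32)); print(rect)
    box=cv2.boxPoints(rect); z=np.median(d[red][k] if 0 else d[r[:,0],r[:,1]])
    W=ray('top',s,box[:,::-1],z); print(W.round(1)); 
    for a,b in [(0,1),(1,2)]: v=W[b]-W[a]; print(np.hypot(*v[:2]),np.degrees(np.arctan2(v[1],v[0])))
# spindle top
k=pts('top',d,s,np.argwhere(d>0)); m=(k[:,2]>148)&(k[:,2]<166)&(abs(k[:,0]-605)<35)&(abs(k[:,1]+107)<35)
print('spin',m.sum(),k[m].mean(0),k[m].min(0),k[m].max(0))
m=(k[:,2]>50)&(k[:,2]<80)&(abs(k[:,0]-605)<140)&(abs(k[:,1]+107)<140)
print('box',m.sum(),k[m].mean(0)); rr=cv2.minAreaRect(k[m][:,:2].astype(np.float32)); print(rr)
M=R.from_rotvec(s['orientation']).as_matrix(); print(M.round(3)); print(np.array(bot.camera_info('wrist')['tool_from_camera']).round(2),bot.camera_info('wrist')['K'])
```

```text
handle 6652 [ 353.99953684 -612.97441227  209.67413868] [[ 187. -708.  206.]
 [ 521. -542.  215.]]
((457.10540771484375, 263.9237976074219), (225.90823364257812, 125.25862121582031), 0.9934688210487366)
[[ 185.   -75.   197.5]
 [ 541.9  -84.   234.3]
 [ 526.4 -731.2  226.5]
 [ 169.4 -722.2  189.7]]
357.0812377012191 -1.4467318826867586
647.3691415720875 -91.37559366080845
tri 31 [662.36772808 -85.48319787  63.17189279] [[650. -93.  60.]
 [674. -76.  67.]]
((342.7500305175781, 169.25), (8.485280990600586, 4.949747562408447), 45.0)
[[ 667.4  -72.8   63.6]
 [ 679.   -84.7   64.7]
 [ 658.8 -104.8   62.4]
 [ 647.1  -92.9   61.3]]
16.64103487300666 -45.56778565106164
28.497262062129565 -135.26724845102052
spin 67 [ 606.66738765 -107.11679713  156.29172305] [ 594.49028742 -120.74291478  148.30960779] [620.68928479 -92.80788658 161.18179665]
box 1899 [ 604.01262668 -107.33584166   60.67876243]
((604.6160278320312, -136.382568359375), (185.81056213378906, 291.9370422363281), 19.610092163085938)
[[-0.973  0.23   0.   ]
 [ 0.23   0.973  0.   ]
 [ 0.     0.    -1.   ]]
[[   0.      0.95    0.3    77.87]
 [   1.     -0.      0.      0.38]
 [   0.      0.3    -0.95 -145.38]
 [   0.      0.      0.      1.  ]] [[317.95752115   0.         318.65614786]
 [  0.         317.95752115 199.79353232]
 [  0.           0.           1.        ]]
```

arm_command(deltas=[[88, -0.25, -0.25, -0.2, 0], [88, -0.5, -0.5, -0.25, 0], [88, -0.75, -0.75, -0.25, 0], [88, -1, -1, -0.25, 0], [88, -1, -1, -0.25, 0], [88, -1, -1, -0.25, 0], [88, -1, -1, -0.25, 0], [88, -1, -1, -0.25, 0], [88, -1, -1, -0.25, 0], [88, -1, -1, -0.25, 0]])

```text
t: 2.6
tool_pos: [291.8, 368.2, 288.6]
orientation: [-0.361, -3.121, -0.0]
ft_force: [-0.1, -0.3, -0.3]
width: 87.8
grip_force: 0.0
```

arm_command(deltas=[[88, -0.25, -0.25, 0, 0], [88, -0.5, -0.5, 0, 0], [88, -0.75, -0.75, 0, 0], [88, -1, -1, 0, 0], [88, -1, -1, 0, 0], [88, -1, -1, 0, 0], [88, -1, -1, 0, 0], [88, -1, -1, 0, 0], [88, -1, -1, 0, 0], [88, -1, -1, 0, 0]])

```text
t: 3.85
tool_pos: [440.7, 127.7, 288.7]
orientation: [-0.361, -3.121, -0.0]
ft_force: [0.9, -0.5, -0.3]
width: 88.1
grip_force: 0.0
```

arm_command(deltas=[[88, -0.2, -0.2, 0, 0.2], [88, -0.4, -0.4, 0, 0.4], [88, -0.6, -0.6, 0, 0.6], [88, -0.8, -0.8, 0, 0.8], [88, -1, -1, 0, 1], [88, -1, -1, 0, 1], [88, -1, -1, 0, 1], [88, -1, -1, 0, 1], [88, -1, -1, 0, 1], [88, -1, -1, 0, 1]])

```text
t: 5.1
tool_pos: [589.6, -112.8, 288.9]
orientation: [-1.528, -2.745, -0.0]
ft_force: [-0.4, -0.6, 0.1]
width: 87.9
grip_force: 0.0
```

```bash
cat >> h.py <<'E'
def to(target,yawy=None,s=None):
    """needed shift/turn fractions; yawy = world yaw (deg) of tool y, mod 180"""
    s=s or bot.read_state(); M=R.from_rotvec(s['orientation']).as_matrix()
    v=M.T@(np.array(target)-s['tool_pos'])/200
    y=np.degrees(np.arctan2(M[1,1],M[0,1])); t=0
    if yawy is not None: t=-((yawy-y+90)%180-90)/45
    print('shift',v.round(3),'turn',round(t,3),'yaw_y now',round(y,1))
E
python3 - <<'E'
from h import *
s,im,d=snap('wrist','w1.png')
for n in ['spindle','screen_handle','flat_face']:
    for r in bot.mark_of('wrist',n)[:2]: print(n,r,pts('wrist',d,s,r['position']))
hsv=cv2.cvtColor(im,cv2.COLOR_RGB2HSV)
red=((hsv[...,0]<8)|(hsv[...,0]>172))&(hsv[...,1]>140)&(hsv[...,2]>50)
rc=np.argwhere(red&(d>0)); P=pts('wrist',d,s,rc)
for k in [(P[:,2]>200)&(P[:,2]<260),(P[:,2]<75)&(P[:,2]>50)&(P[:,0]>600)]:
    Q=P[k]; print(len(Q),Q.mean(0),np.percentile(Q,[3,97],axis=0).round())
    if len(Q)>10: print(cv2.minAreaRect(Q[:,:2].astype(np.float32)))
k=pts('wrist',d,s,np.argwhere(d>0)); m=(k[:,2]>152)&(k[:,2]<164)&(abs(k[:,0]-605)<35)&(abs(k[:,1]+107)<35)
print('spin',m.sum(),k[m].mean(0),k[m].min(0),k[m].max(0)); print(s['joints'].round(2))
to([516,-137,275],19.5)
E
```

```text
Traceback (most recent call last):
ValueError: it knows: chipping_hammer, collar, flat_face, grinder, magnet_square, positioner, rod_cup, screen_handle, set_screw, spacer, spray_can, wire_brush
```

View pics/w1.png

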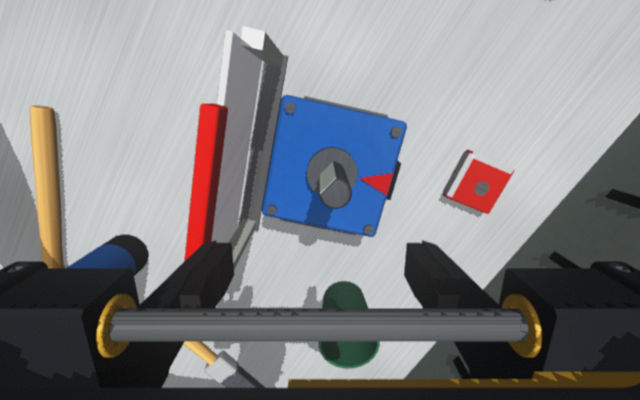

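Run:
```python
from h import *
s,im,d=snap('wrist')
hsv=cv2.cvtColor(im,cv2.COLOR_RGB2HSV)
red=((hsv[...,0]<8)|(hsv[...,0]>172))&(hsv[...,1]>140)&(hsv[...,2]>50)
rc=np.argwhere(red&(d>0)); P=pts('wrist',d,s,rc)
for k in [(P[:,2]>195)&(P[:,2]<270),(P[:,2]<75)&(P[:,2]>50)&(P[:,0]>600)]:
    Q=P[k]; print(len(Q),Q.mean(0),np.percentile(Q,[3,97],axis=0).round())
    if len(Q)>10:
        rr=cv2.minAreaRect(Q[:,:2].astype(np.float32)); print(rr)
        print(cv2.fitLine(Q[:,:2].astype(np.float32),cv2.DIST_HUBER,0,.01,.01).ravel())
k=pts('wrist',d,s,np.argwhere(d>0)); m=(k[:,2]>152)&(k[:,2]<164)&(abs(k[:,0]-605)<35)&(abs(k[:,1]+107)<35)
q=k[m]; print('spin',m.sum(),q.mean(0),q.min(0),q.max(0)); print(cv2.minEnclosingCircle(q[:,:2].astype(np.float32)))
m=(abs(k[:,2]-60)<4)&(abs(k[:,0]-605)<115)&(abs(k[:,1]+107)<115); print(cv2.minAreaRect(k[m][:,:2].astype(np.float32)))
# blue box top
b=(hsv[...,0]>100)&(hsv[...,0]<125)&(hsv[...,1]>120)&(d>0);B=pts('wrist',d,s,np.argwhere(b));B=B[abs(B[:,2]-60)<4];B=B[(abs(B[:,0]-605)<115)&(abs(B[:,1]+107)<115)];print('blue',len(B),cv2.minAreaRect(B[:,:2].astype(np.float32)))
print(s['joints'].round(2))
to([516,-137,275],19.5)
cv2.imwrite('pics/w1b.png',cv2.resize(cv2.imread('pics/w1.png')[130:250,260:420],None,fx=4.8,fy=4.8,interpolation=2))
```

```text
3604 [ 511.39875167 -124.62144097  235.78521352] [[ 495. -171.  223.]
 [ 528.  -84.  239.]]
((512.4937133789062, -132.1783905029297), (12.043951988220215, 105.16858673095703), 19.513458251953125)
[ 3.1814227e-01 -9.4804299e-01  5.1158627e+02 -1.2359647e+02]
342 [660.853317   -87.74193493  62.32344658] [[644. -96.  61.]
 [674. -75.  64.]]
((659.8096313476562, -84.23997497558594), (24.284931182861328, 39.3014030456543), 88.89252471923828)
[ 9.4558835e-01  3.2536551e-01  6.5851215e+02 -8.8571976e+01]
spin 716 [ 604.85408182 -107.26478752  155.87881787] [ 592.18098355 -122.24688252  152.00593625] [618.92091776 -92.73424852 158.61914296]
((604.0252075195312, -107.71958923339844), 14.985506057739258)
((603.8182983398438, -107.45767211914062), (147.96356201171875, 148.02511596679688), 19.523313522338867)
blue 11517 ((603.812255859375, -107.47865295410156), (147.80258178710938, 148.01406860351562), 19.601308822631836)
[ 0.1   0.6   0.03  1.59 -0.02  0.96  0.69]
shift [ 0.092 -0.376  0.069] turn 0.272 yaw_y now 31.7
```

View pics/w1b.png

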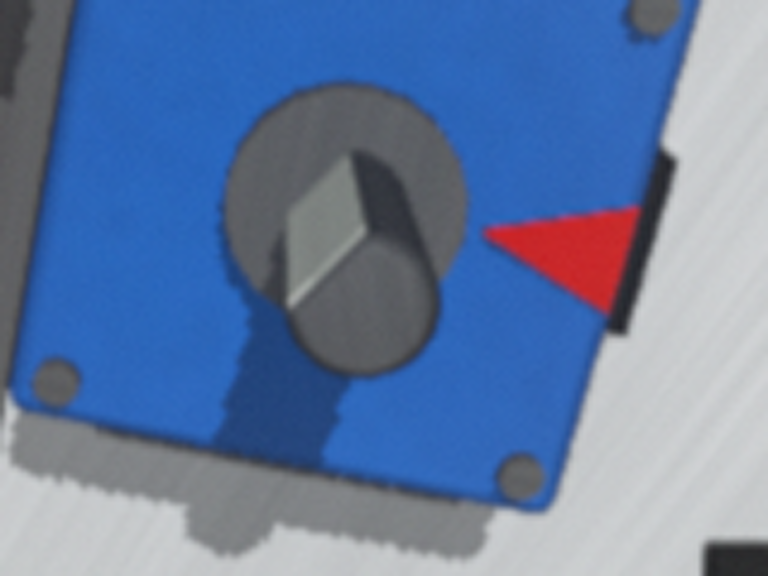

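arm_command(deltas=[[88, 0.085, -0.2, 0, 0.15], [88, 0.085, -0.39, 0, 0.27], [88, 0.085, -0.39, 0, 0.27], [60, 0.085, -0.39, 0.15, 0.27], [60, 0.085, -0.39, 0.3, 0.27], [60, 0.085, -0.39, 0.4, 0.27], [60, 0.085, -0.39, 0.4, 0.27], [0, 0.085, -0.39, 0.4, 0.27], [0, 0.085, -0.39, 0.4, 0.27], [0, 0.085, -0.39, 0.4, 0.27]], newtons=20)

```text
t: 6.45
tool_pos: [514.9, -140.1, 209.4]
orientation: [1.811, 2.566, 0.001]
ft_force: [0.1, -0.3, 0.7]
width: 32.3
grip_force: 0.0
```

arm_command(deltas=[[0, 0, 0, 0, 0], [0, 0, 0, 0, 0], [0, 0, 0, 0, 0], [0, 0, 0, 0, 0], [0, 0, 0.0, 0.05, 0], [0, 0, 0, 0.1, 0], [0, 0, 0, 0.15, 0], [0, 0, 0, 0.2, 0], [0, 0, 0, 0.25, 0], [0, 0, 0, 0.3, 0]])

```text
t: 7.7
tool_pos: [515.1, -139.8, 148.1]
orientation: [1.811, 2.566, 0.001]
ft_force: [4.3, 1.0, 3.8]
width: 11.8
grip_force: 20.0
```

arm_command(deltas=[[0, 0, 0, 0.04, 0], [0, 0, 0, 0.08, 0], [0, 0, 0, 0.12, 0], [0, 0, 0, 0.15, 0], [0, 0, 0, 0.17, 0], [0, 0, 0, 0.185, 0], [0, 0, 0, 0.185, 0], [0, 0, 0, 0.185, 0], [0, 0, 0, 0.185, 0], [0, 0, 0, 0.185, 0]])

```text
t: 8.95
tool_pos: [515.1, -139.9, 111.8]
orientation: [1.81, 2.566, 0.001]
ft_force: [4.8, 3.5, 6.6]
width: 11.8
grip_force: 20.0
```

Run:
```python
from h import *
s,im,d=snap('scene')
print(s['tool_pos'],s['ft_force'])
for r in bot.trace('scene','screen_handle')[:1]:
    m=r['mask']&(d>0); P=pts('scene',d,s,np.argwhere(m)); 
    hsv=cv2.cvtColor(im,cv2.COLOR_RGB2HSV); red=((hsv[...,0]<8)|(hsv[...,0]>172))&(hsv[...,1]>140)&m
    Q=pts('scene',d,s,np.argwhere(red)); print(r['conf'],len(Q),np.percentile(Q,[2,50,98],axis=0).round())
```

```text
[ 515.07515305 -139.90125088  111.80666118] [4.82847286 3.5272845  6.62657859]
0.67 57 [[ 500. -133.  131.]
 [ 509. -108.  139.]
 [ 518.  -83.  147.]]
```

arm_command(deltas=[[0, 0, 0, 0.01, 0], [0, 0, 0, 0.02, 0], [0, 0, 0, 0.03, 0], [0, 0, 0, 0.04, 0], [0, 0, 0, 0.04, 0], [0, 0, 0, 0.04, 0], [0, 0, 0, 0.04, 0], [0, 0, 0, 0.04, 0], [0, 0, 0, 0.04, 0], [0, 0, 0, 0.04, 0]])

```text
t: 10.3
tool_pos: [515.5, -141.0, 106.0]
orientation: [1.81, 2.563, 0.001]
ft_force: [1.0, 1.9, 26.0]
width: 11.6
grip_force: 20.0
```

arm_command(deltas=[[50, 0, 0, -0.01, 0], [50, 0, 0, -0.01, 0], [50, 0, 0, -0.02, 0], [50, 0, 0, -0.25, 0], [50, 0, 0, -0.5, 0], [50, 0, 0.1, -0.8, 0], [50, 0, 0.3, -0.9, 0], [60, 0, 0.475, -0.9, 0], [60, 0, 0.475, -0.9, 0], [60, 0, 0.475, -0.9, 0]])

```text
t: 11.55
tool_pos: [602.3, -108.9, 282.7]
orientation: [-1.811, -2.564, 0.004]
ft_force: [0.0, -0.6, 0.5]
width: 59.8
grip_force: 0.0
```

```bash
cat > flat.py <<'E'
from h import *
s,im,d=snap('wrist','flat.png')
print(s['tool_pos'],s['joints'][6])
k=pts('wrist',d,s,np.argwhere(d>0)); A=np.array([603.8,-107.5])
q=k[(k[:,2]>153)&(k[:,2]<163)&(np.hypot(*(k[:,:2]-A).T)<25)]; c=cv2.minEnclosingCircle(q[:,:2].astype(np.float32)); print(len(q),c)
q=k[(k[:,2]>80)&(k[:,2]<150)&(np.hypot(*(k[:,:2]-A).T)<14.5)]; print('wall',len(q))
if len(q)>60:
    # RANSAC vertical plane: line fit in xy
    best=0;rng=np.random.default_rng(0)
    for _ in range(400):
        a,b=q[rng.choice(len(q),2,False)][:,:2]; n=np.array([-(b-a)[1],(b-a)[0]]); L=np.linalg.norm(n)
        if L<6: continue
        n/=L; e=abs((q[:,:2]-a)@n)<1
        if e.sum()>best: best=e.sum(); E=e
    vx,vy,x,y=cv2.fitLine(q[E][:,:2].astype(np.float32),cv2.DIST_L2,0,.01,.01).ravel()
    n=np.array([-vy,vx]); o=n@(np.array([x,y])-A); n*=np.sign(o); print('flat yaw',np.degrees(np.arctan2(n[1],n[0])),'off',abs(o),best)
E
python3 flat.py
```

```text
[ 602.33366863 -108.86042424  282.68630215] 0.5070948519641159
733 ((604.0266723632812, -107.63286590576172), 15.122920989990234)
wall 168
flat yaw 166.87895 off 9.671069353521808 164
```

arm_command(deltas=[[60, -0.007, 0.011, 0, 0.2], [60, -0.007, 0.011, 0, 0.4], [60, -0.007, 0.011, 0.1, 0.6], [60, -0.007, 0.011, 0.3, 0.77], [60, -0.007, 0.011, 0.5, 0.77], [60, -0.007, 0.011, 0.7, 0.77], [60, -0.007, 0.011, 0.86, 0.77], [60, -0.007, 0.011, 0.86, 0.77], [0, -0.007, 0.011, 0.86, 0.77], [0, -0.007, 0.011, 0.86, 0.77]], newtons=40)

```text
t: 12.85
tool_pos: [607.4, -109.3, 113.4]
orientation: [2.492, 1.909, 0.003]
ft_force: [0.5, -0.2, 0.1]
width: 42.3
grip_force: 0.0
```

arm_command(deltas=[[0, 0, 0, 0, 0], [0, 0, 0, 0, 0], [0, 0, 0, 0, 0], [0, 0, 0, 0, 0], [0, 0, 0, 0, 0], [0, -0.002, 0, 0, 0.2], [0, -0.004, -0.001, 0, 0.4], [0, -0.006, -0.002, 0, 0.6], [0, -0.008, -0.003, 0, 0.8], [0, -0.009, -0.004, 0, 1]])

```text
t: 14.1
tool_pos: [605.7, -110.2, 112.4]
orientation: [3.037, 0.804, 0.002]
ft_force: [-1.4, 0.2, 4.2]
width: 24.2
grip_force: 40.0
```

arm_command(deltas=[[0, -0.002, 0, 0, 0.2], [0, -0.004, -0.001, 0, 0.4], [0, -0.006, -0.002, 0, 0.6], [0, -0.008, -0.003, 0, 0.8], [0, -0.009, -0.004, 0, 1], [0, -0.009, -0.004, 0, 1], [0, -0.009, -0.004, 0, 1], [60, -0.009, -0.004, 0, 1], [60, -0.009, -0.004, 0, 1], [60, -0.009, -0.004, 0, 1]])

```text
t: 15.35
tool_pos: [603.1, -110.4, 111.4]
orientation: [-3.114, 0.412, 0.001]
ft_force: [-0.3, -1.1, -0.1]
width: 52.1
grip_force: 0.0
```

Run:
```python
from h import *
s=bot.read_state(); print(s['width'],s['tool_pos'],s['joints'][6],s['ft_force']); to([603.8,-107.5,250],19.5)
```

```text
52.112110738558 [ 603.06734051 -110.4128331   111.40169433] -1.0320410027645412 [-0.34096621 -1.12746111 -0.14446082]
shift [-0.001 -0.015 -0.693] turn 1.232 yaw_y now -105.1
```

arm_command(deltas=[[0, 0, 0, 0, 0], [0, 0, 0, 0, 0], [0, 0, 0, 0, 0], [0, 0, 0, 0, 0], [0, -0.002, 0, 0, 0.17], [0, -0.003, -0.001, 0, 0.34], [0, -0.005, -0.001, 0, 0.51], [0, -0.006, -0.002, 0, 0.68], [0, -0.008, -0.003, 0, 0.84], [0, -0.009, -0.004, 0, 1]])

```text
t: 16.6
tool_pos: [602.2, -108.7, 111.7]
orientation: [-2.716, 1.577, -0.0]
ft_force: [1.3, 0.6, -0.4]
width: 24.4
grip_force: 39.9
```

arm_command(deltas=[[0, -0.001, 0, 0, 0.1], [0, -0.002, 0, 0, 0.18], [0, -0.002, 0, 0, 0.23], [0, -0.002, 0, 0, 0.23], [0, -0.002, 0, 0, 0.23], [0, -0.002, 0, 0, 0.23], [0, -0.002, 0, 0, 0.23], [0, -0.002, 0, 0, 0.23], [0, -0.002, 0, 0, 0.23], [0, -0.002, 0, 0, 0.23]])

```text
t: 17.85
tool_pos: [602.1, -108.2, 111.7]
orientation: [-2.566, 1.81, -0.0]
ft_force: [4.3, 4.3, -0.7]
width: 24.4
grip_force: 39.8
```

Run:
```python
from h import *
s=bot.read_state(); print(s['width'],s['tool_pos'],s['joints'][6],s['ft_force'],s['wrist_torque']); to([603.8,-107.5,250],19.5)
```

```text
24.360561838020097 [ 602.13583506 -108.23532594  111.66755633] -1.8371423304600896 [ 4.28722936  4.30541473 -0.66126169] [ 0.75983547 -0.74599862 -0.04672332]
shift [-0.001 -0.01  -0.692] turn 0.003 yaw_y now -160.4
```

arm_command(deltas=[[70, 0, 0, 0, 0], [70, 0, 0, 0, 0], [70, 0, 0, 0, 0], [70, 0, 0, -0.2, 0], [70, 0, 0, -0.45, 0], [70, 0, 0, -0.7, 0], [70, -0.15, 0, -0.7, -0.12], [70, -0.3, 0, -0.7, -0.25], [70, -0.45, 0, -0.7, -0.38], [80, -0.6, 0, -0.7, -0.5]])

```text
t: 19.1
tool_pos: [560.6, 4.6, 251.7]
orientation: [2.872, -1.272, -0.0]
ft_force: [0.3, 0.4, -0.2]
width: 77.8
grip_force: 0.0
```

arm_command(deltas=[[88, -0.2, -0.2, 0, -0.2], [88, -0.4, -0.4, 0, -0.4], [88, -0.6, -0.6, 0, -0.6], [88, -0.8, -0.8, 0, -0.8], [88, -1, -1, 0, -1], [88, -1, -1, 0, -1], [88, -1, -1, 0, -1], [88, -1, -1, 0, -1], [88, -1, -1, 0, -1], [88, -1, -1, 0, -1]])

```text
t: 20.35
tool_pos: [575.9, 285.9, 251.9]
orientation: [3.141, -0.082, 0.0]
ft_force: [-0.4, 1.0, -1.4]
width: 87.9
grip_force: 0.0
```

arm_command(deltas=[[88, -0.05, -0.05, 0, -0.2], [88, -0.1, -0.1, 0, -0.4], [88, -0.15, -0.15, 0, -0.6], [88, -0.2, -0.18, 0, -0.8], [88, -0.21, -0.18, 0, -1], [88, -0.21, -0.18, 0, -1], [88, -0.21, -0.18, 0, -1], [88, -0.21, -0.18, 0, -1], [88, -0.21, -0.18, 0, -1], [88, -0.21, -0.18, 0, -1]])

```text
t: 21.6
tool_pos: [535.7, 324.7, 251.6]
orientation: [2.932, 1.127, -0.0]
ft_force: [-1.6, 0.7, 0.1]
width: 87.7
grip_force: 0.0
```

```bash
cat > col.py <<'E'
from h import *
import sys
s,im,d=snap('wrist',sys.argv[1])
print(s['tool_pos'],s['joints'].round(2))
hsv=cv2.cvtColor(im,cv2.COLOR_RGB2HSV)
rc=np.argwhere(d>0); P=pts('wrist',d,s,rc); C=np.array([536,325.])
H=hsv[rc[:,0],rc[:,1]].astype(int)
o=(abs(H[:,0]-10)<7)&(H[:,1]>150)&(P[:,2]>22)&(np.hypot(*(P[:,:2]-C).T)<45)
top=P[o&(P[:,2]>24.5)&(P[:,2]<32)]; rr=cv2.minAreaRect(top[:,:2].astype(np.float32)); print('z',np.median(P[o][:,2]),'n',len(top),rr)
print('circ',cv2.minEnclosingCircle(top[:,:2].astype(np.float32)),top.mean(0))
c=np.array(rr[0])
b=(H[:,0]>17)&(H[:,0]<35)&(H[:,1]>90)&(P[:,2]>4)&(P[:,2]<32); r=np.hypot(*(P[:,:2]-c).T); b&=r<45
q=P[b]; print('brass',len(q),q.mean(0) if len(q) else 0,r[b].min() if len(q) else 0)
if len(q): v=q.mean(0)[:2]-c; print('screw yaw',np.degrees(np.arctan2(v[1],v[0])),np.hypot(*v))
for n in ['set_screw','collar']:
  for m in bot.mark_of('wrist',n)[:3]: print(n,m['conf'],m['position'],pts('wrist',d,s,m['position']).round())
E
python3 col.py w2.png
```

```text
[535.71486301 324.69756894 251.64498277] [-0.89  0.73  0.5   1.57 -0.4   0.95 -1.09]
z 27.264572900942056 n 1007 ((532.7080688476562, 321.7159423828125), (54.20404815673828, 53.09779357910156), 52.30510711669922)
circ ((532.443115234375, 321.7708740234375), 29.156307220458984) [533.16154333 322.15299263  27.29190697]
brass 78 [551.78169651 346.70439622  17.87017965] 11.945171215089697
screw yaw 52.64559167036779 31.436063641248378
set_screw 0.58 [214.6, 395.4] [[556. 213.  20.]]
set_screw 0.48 [161.4, 316.6] [[539. 331.  17.]]
set_screw 0.47 [221.8, 252.9] [[419. 338.  -1.]]
collar 0.94 [201.1, 404.0] [[574. 209.   0.]]
collar 0.87 [216.6, 241.7] [[415. 354.  -0.]]
collar 0.72 [174.7, 317.7] [[525. 317.  -0.]]
```

View pics/w2.png

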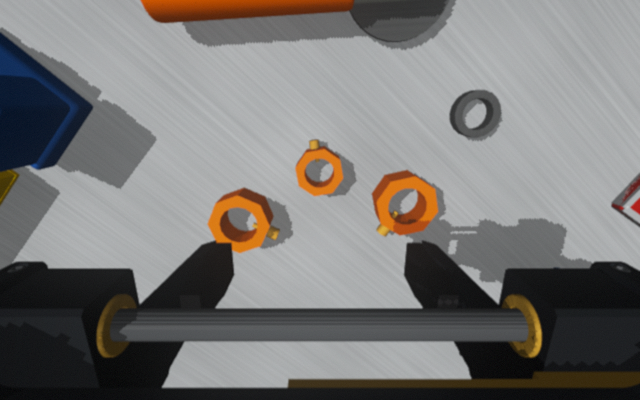

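Run:
```python
from h import *
to([532.7,321.8,3],-37.5); print(bot.read_state()['tool_pos'])
```

```text
shift [-2.100e-02  1.000e-03  1.244e+00] turn -0.232 yaw_y now -47.9
[535.69956843 324.72091566 251.70637658]
```

arm_command(deltas=[[75, -0.021, 0.001, 0.2, -0.12], [75, -0.021, 0.001, 0.4, -0.23], [75, -0.021, 0.001, 0.6, -0.23], [75, -0.021, 0.001, 0.8, -0.23], [75, -0.021, 0.001, 0.9, -0.23], [75, -0.021, 0.001, 0.9, -0.23], [75, -0.021, 0.001, 0.9, -0.23], [75, -0.021, 0.001, 0.9, -0.23], [75, -0.021, 0.001, 0.9, -0.23], [75, -0.021, 0.001, 0.9, -0.23]])

```text
t: 23.0
tool_pos: [532.9, 322.0, 72.2]
orientation: [-2.818, -1.388, -0.001]
ft_force: [-0.0, 0.0, 0.4]
width: 75.1
grip_force: 0.0
```

```bash
python3 col.py w3.png
python3 - <<'E'
from h import *
to([532.7,321.8,3],-37.5); print(bot.read_state()['tool_pos'])
E
```

```text
[532.87719034 321.95911276  72.22759543] [-0.79  0.94  0.31  1.71 -0.48  0.58 -0.84]
z 27.321219364112295 n 3409 ((532.3189086914062, 321.89013671875), (54.575321197509766, 53.69263458251953), 53.18585205078125)
circ ((532.2149658203125, 321.86090087890625), 28.989776611328125) [533.03796357 322.80591206  27.30597953]
brass 278 [551.90247097 347.93343493  18.00738984] 11.288131522321613
screw yaw 53.05823663070181 32.58480156448239
set_screw 0.53 [204.8, 318.7] [[536. 326.  -0.]]
collar 0.9 [223.6, 317.8] [[526. 315.  -1.]]
collar 0.66 [278.4, 169.3] [[407. 350.  -1.]]
shift [-0.     0.     0.344] turn -0.002 yaw_y now -37.6
[532.69571743 321.80900978  71.83155542]
```

arm_command(deltas=[[75, 0, 0, 0.15, -0.012], [75, 0, 0, 0.28, -0.012], [75, 0, 0, 0.342, -0.012], [75, 0, 0, 0.342, -0.012], [75, 0, 0, 0.342, -0.012], [45, 0, 0, 0.342, -0.012], [45, 0, 0, 0.342, -0.012], [45, 0, 0, 0.342, -0.012], [45, 0, 0, 0.342, -0.012], [45, 0, 0, 0.342, -0.012]], newtons=35)

```text
t: 24.4
tool_pos: [533.0, 321.9, 3.8]
orientation: [-2.812, -1.401, -0.001]
ft_force: [-0.9, 0.5, 5.5]
width: 54.0
grip_force: 35.0
```

arm_command(deltas=[[45, 0, 0, 0, 0], [45, 0, 0, 0, 0], [45, 0, 0, -0.1, 0], [45, 0, 0, -0.3, 0], [45, 0, 0, -0.5, 0], [45, 0, 0, -0.7, 0], [45, 0, 0, -0.95, 0], [45, 0, 0, -0.95, 0], [45, 0, 0, -0.95, 0], [45, 0, 0, -0.95, 0]])

```text
t: 25.65
tool_pos: [531.4, 321.3, 191.8]
orientation: [-2.812, -1.401, 0.005]
ft_force: [-1.0, 0.2, -2.1]
width: 53.3
grip_force: 35.0
```

Run:
```python
from h import *
s=bot.read_state(); print(s['tool_pos'],s['width'],s['grip_force'],s['ft_force']); to([603.9,-107.5,200],109.55)
```

```text
[531.42783913 321.34067616 191.76825961] 53.27718901856625 34.97767138760537 [-1.03170229  0.16262408 -2.14863271]
shift [-1.493  1.581 -0.039] turn 0.742 yaw_y now -37.0
```

arm_command(deltas=[[45, -0.1, 0.1, -0.05, 0.0], [45, -0.2, 0.2, -0.05, 0.1], [45, -0.35, 0.35, -0.05, 0.2], [45, -0.5, 0.5, -0.05, 0.3], [45, -0.65, 0.65, -0.05, 0.37], [45, -0.8, 0.8, -0.05, 0.37], [45, -0.95, 0.95, -0.05, 0.37], [45, -1, 1, -0.05, 0.37], [45, -1, 1, -0.05, 0.37], [45, -1, 1, -0.05, 0.37]])

```text
t: 26.9
tool_pos: [571.5, 43.4, 203.0]
orientation: [-2.983, -0.98, 0.001]
ft_force: [0.1, 0.5, -1.3]
width: 53.3
grip_force: 35.0
```

Run:
```python
from h import *
s=bot.read_state(); print(s['tool_pos'],s['width'],s['grip_force'],s['ft_force']); to([603.9,-107.5,200],109.55)
```

```text
[571.4585881   43.38984805 202.97224767] 53.30078674294239 34.97775562573224 [ 0.14524677  0.5379758  -1.2831215 ]
shift [-0.317  0.704  0.014] turn 0.374 yaw_y now -53.6
```

arm_command(deltas=[[45, -0.06, 0.14, 0, 0.1], [45, -0.12, 0.28, 0, 0.2], [45, -0.19, 0.42, 0, 0.3], [45, -0.25, 0.56, 0, 0.374], [45, -0.317, 0.704, 0, 0.374], [45, -0.317, 0.704, 0, 0.374], [45, -0.317, 0.704, 0, 0.374], [45, -0.317, 0.704, 0, 0.374], [45, -0.317, 0.704, 0, 0.374], [45, -0.317, 0.704, 0, 0.374]])

```text
t: 28.15
tool_pos: [604.2, -108.8, 203.3]
orientation: [-3.096, -0.533, 0.0]
ft_force: [-0.1, -0.0, -2.7]
width: 54.3
grip_force: 35.0
```

```bash
cat > hand.py <<'E'
from h import *
import sys
s,im,d=snap('wrist',sys.argv[1]); T=s['tool_pos']
hsv=cv2.cvtColor(im,cv2.COLOR_RGB2HSV); rc=np.argwhere(d>0); P=pts('wrist',d,s,rc); H=hsv[rc[:,0],rc[:,1]].astype(int)
M=R.from_rotvec(s['orientation']).as_matrix(); L=(P-T)@M  # tool frame
print('T',T,s['joints'].round(2),'yaw_y',np.degrees(np.arctan2(M[1,1],M[0,1])))
o=(abs(H[:,0]-10)<7)&(H[:,1]>150)&(np.abs(L).max(1)<50)
q=L[o]; print('orange',len(q),np.percentile(q,[1,50,99],axis=0).round(1))
zt=np.percentile(q[:,2],5); t=q[q[:,2]<zt+3]; print('top z',zt,'rect',cv2.minAreaRect(t[:,:2].astype(np.float32)),'circ',cv2.minEnclosingCircle(t[:,:2].astype(np.float32)))
pl=np.linalg.lstsq(np.c_[t[:,:2],np.ones(len(t))],t[:,2],rcond=None)[0]; print('tilt',pl)
b=(H[:,0]>17)&(H[:,0]<35)&(H[:,1]>90)&(np.abs(L).max(1)<50)&(np.hypot(L[:,0],L[:,1])>25); b&=abs(L[:,1])<15
q=L[b]; print('brass',len(q),q.mean(0) if len(q) else 0)
A=np.array([603.8,-107.5]); k=(P[:,2]>153)&(P[:,2]<161)&(np.hypot(*(P[:,:2]-A).T)<22); q=P[k]
if len(q)>20: print('spintop',len(q),cv2.minEnclosingCircle(q[:,:2].astype(np.float32)))
E
python3 hand.py w4.png
```

```text
T [ 604.15905194 -108.80271204  203.29012659] [-0.17  0.77  0.51  1.66 -0.47  0.84 -0.69] yaw_y -70.4760146089197
orange 8574 [[-18.6 -27.2 -24.6]
 [  9.9  -0.3 -22.7]
 [ 26.4  26.2   2.3]]
top z -24.172802483898415 rect ((6.788398742675781, -0.5742416381835938), (55.74524688720703, 39.64476776123047), 89.60115051269531) circ ((-0.07952311635017395, -0.6136108040809631), 29.148643493652344)
tilt [-7.21125954e-04  3.69162642e-05 -2.33395000e+01]
brass 541 [ 32.61793349  -0.45281623 -14.10075531]
```

View pics/w4.png

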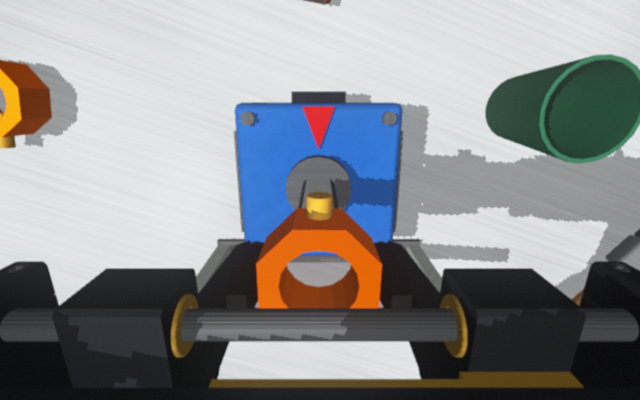

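Run:
```python
from h import *
to([604.6,-107.6,166],109.55); s=bot.read_state(); print(s['tool_pos'],s['ft_force'])
```

```text
shift [ 0.004 -0.006  0.187] turn -0.001 yaw_y now -70.5
[ 604.15871627 -108.97731929  203.31449617] [-0.39920499 -0.56402846 -1.90119146]
```

arm_command(deltas=[[45, 0.004, -0.006, 0.05, 0], [45, 0.004, -0.006, 0.1, 0], [45, 0.004, -0.006, 0.15, 0], [45, 0.004, -0.006, 0.187, 0], [45, 0.004, -0.006, 0.187, 0], [45, 0.004, -0.006, 0.187, 0], [45, 0.004, -0.006, 0.187, 0], [45, 0.004, -0.006, 0.187, 0], [45, 0.004, -0.006, 0.187, 0], [45, 0.004, -0.006, 0.187, 0]])

```text
t: 29.45
tool_pos: [604.5, -108.0, 166.0]
orientation: [-3.096, -0.531, -0.0]
ft_force: [-0.4, -0.0, -1.7]
width: 53.7
grip_force: 35.0
```

```bash
python3 hand.py w5.png
python3 - <<'E'
import cv2
a=cv2.imread('pics/w5.png')[100:340,210:430]; cv2.imwrite('pics/w5c.png',cv2.resize(a,None,fx=2.5,fy=2.5,interpolation=2))
E
```

```text
T [ 604.54881092 -107.95344613  165.95003547] [-0.15  0.82  0.47  1.69 -0.5   0.76 -0.67] yaw_y -70.51922481572205
orange 8659 [[-18.7 -27.1 -24.6]
 [ 10.   -0.3 -22.7]
 [ 26.4  26.2   3.2]]
top z -24.15060550985545 rect ((7.080000877380371, -0.4209117889404297), (39.36997604370117, 55.882362365722656), 0.2537614107131958) circ ((-0.7143188714981079, -0.6631187796592712), 29.239843368530273)
tilt [ 6.48206286e-05 -3.84606390e-04 -2.33556730e+01]
brass 541 [ 32.64923122  -0.42152154 -14.12825547]
spintop 795 ((594.98681640625, -109.73030090332031), 15.820964813232422)
```

View pics/w5c.png

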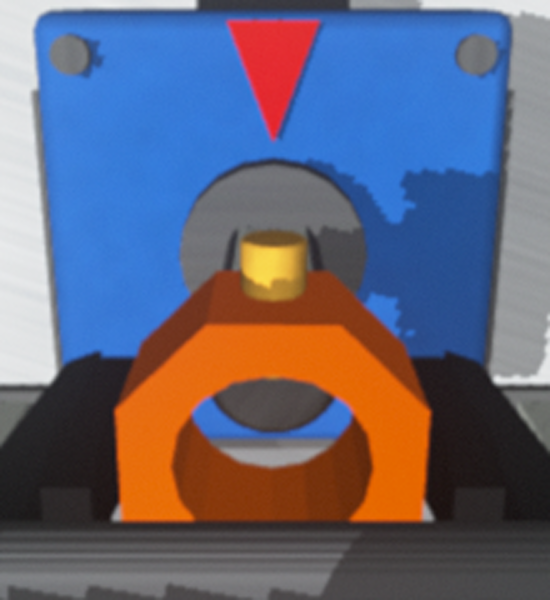

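arm_command(deltas=[[45, 0, 0, 0.01, 0], [45, 0, 0, 0.02, 0], [45, 0, 0, 0.03, 0], [45, 0, 0, 0.04, 0], [45, 0, 0, 0.05, 0], [45, 0, 0, 0.06, 0], [45, 0, 0, 0.07, 0], [45, 0, 0, 0.08, 0], [45, 0, 0, 0.08, 0], [45, 0, 0, 0.08, 0]])

```text
t: 30.75
tool_pos: [604.6, -108.0, 149.9]
orientation: [-3.096, -0.531, -0.0]
ft_force: [0.2, -0.1, -1.9]
width: 53.6
grip_force: 35.0
```

arm_command(deltas=[[45, 0, 0, 0.015, 0], [45, 0, 0, 0.03, 0], [45, 0, 0, 0.045, 0], [45, 0, 0, 0.06, 0], [45, 0, 0, 0.08, 0], [45, 0, 0, 0.1, 0], [45, 0, 0, 0.1, 0], [45, 0, 0, 0.1, 0], [45, 0, 0, 0.1, 0], [45, 0, 0, 0.1, 0]])

```text
t: 32.0
tool_pos: [604.6, -107.9, 130.0]
orientation: [-3.096, -0.532, -0.0]
ft_force: [-0.6, -0.2, -2.0]
width: 53.6
grip_force: 35.0
```

arm_command(deltas=[[45, 0, 0, 0.02, 0], [45, 0, 0, 0.05, 0], [45, 0, 0, 0.08, 0], [45, 0, 0, 0.115, 0], [45, 0, 0, 0.115, 0], [45, -0.004, 0, 0.115, 0], [45, -0.008, 0, 0.115, 0], [45, -0.012, 0, 0.115, 0], [45, -0.012, 0, 0.115, 0], [45, -0.012, 0, 0.115, 0]])

```text
t: 33.25
tool_pos: [603.7, -108.4, 107.2]
orientation: [3.096, 0.532, 0.004]
ft_force: [3.6, 1.0, -4.4]
width: 53.7
grip_force: 35.0
```

arm_command(deltas=[[45, -0.003, 0, 0, 0], [45, -0.006, 0, 0, 0], [45, -0.008, 0, 0, 0], [45, -0.008, 0, 0, 0], [45, -0.008, 0, 0, 0], [45, -0.008, 0, 0, 0], [45, -0.008, 0, 0, 0], [45, -0.008, 0, 0, 0], [45, -0.008, 0, 0, 0], [45, -0.008, 0, 0, 0]])

```text
t: 34.5
tool_pos: [603.6, -108.4, 107.3]
orientation: [3.095, 0.533, 0.008]
ft_force: [7.8, 2.5, -5.8]
width: 53.8
grip_force: 35.0
```

```bash
python3 hand.py w6.png
python3 - <<'E'
from h import *
s=bot.read_state(); print(s['ft_force'],s['wrist_torque'],s['tool_pos'],s['qvel'].round(4))
s2,im,d=snap('scene')
hsv=cv2.cvtColor(im,cv2.COLOR_RGB2HSV); red=((hsv[...,0]<8)|(hsv[...,0]>172))&(hsv[...,1]>140)&(d>0)
rc=np.argwhere(red); Q=pts('scene',d,s2,rc); k=np.hypot(Q[:,0]-514,Q[:,1]+139)<75; k&=Q[:,2]>90
print('handle',k.sum(),np.percentile(Q[k],[2,50,98],axis=0).round() if k.any() else 0)
cv2.imwrite('pics/s6.png',cv2.resize(im[90:270,200:400,::-1],None,fx=3,fy=3,interpolation=2))
E
```

```text
T [ 603.61816652 -108.41438706  107.31558132] [-0.12  0.89  0.41  1.73 -0.55  0.63 -0.62] yaw_y -70.44189652253692
orange 6774 [[-10.8 -27.3 -24.8]
 [ 15.   -0.3 -23.1]
 [ 26.5  26.5   1.3]]
top z -24.28721969252729 rect ((7.450227737426758, -0.5275249481201172), (55.80575180053711, 39.399818420410156), 89.9588851928711) circ ((-0.1310797780752182, -0.6881163120269775), 29.22589874267578)
tilt [ 7.13365503e-03 -1.74735173e-05 -2.35525286e+01]
brass 529 [ 32.60805829  -0.52169581 -14.15089942]
spintop 1384 ((604.2734375, -107.50888061523438), 15.1675386428833)
[ 8.21269244  2.14410769 -5.70019654] [ 0.35333226 -1.45733591 -0.04464192] [ 603.62434296 -108.4193522   107.30581458] [ 0.0006 -0.0016 -0.0005 -0.0012 -0.0006 -0.0007 -0.0001]
handle 10 [[ 496. -142.  130.]
 [ 502.  -88.  139.]
 [ 586.  -80.  500.]]
```

View pics/s6.png

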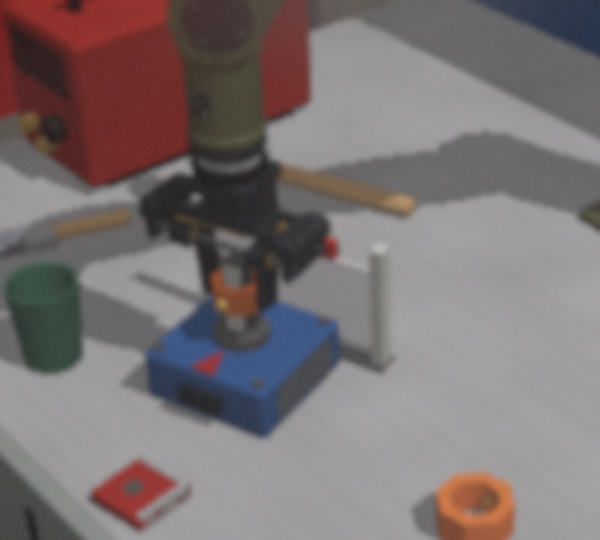

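View pics/w6.png

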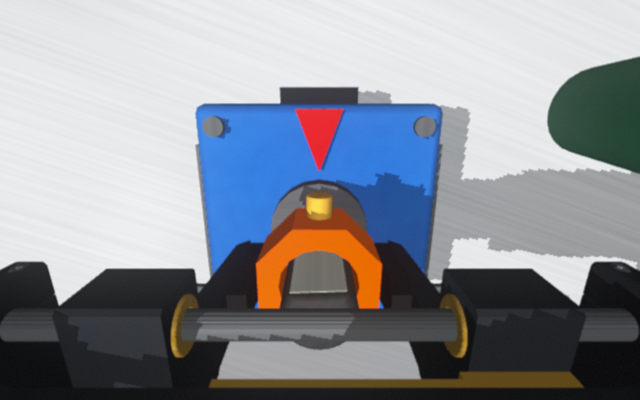

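```bash
python3 -c "
from plant import bot
print(bot.sign_off())"
```

```text
the job is handed in; nothing more can be done
None
```

The job is handed in at about 34.6 s of the 72 s allowed; the judge returned no verdict. The screen is pressed down to its stop and the spindle's flat faces the pointer after the pinch. The smallest collar is held level (about 0.4° tilt) near mid-flat at 35 N, with about 8 N of draw against the flat. I took that bearing from the wrist force, since the screw tip itself was not visible.

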